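Turn the sample carousel until the yellow-lidded jar faces front

ROBOT

A 6-joint arm with a two-finger parallel gripper is mounted at the origin on a cart in front of the work surface, level with it; the furniture and walls round the work are solid. World frame = base frame: x ahead of the robot, y to its left, z up, the work surface at z = 0. Lengths are in m, angles in rad, forces in N, time in s.
With the tool pointing down it reaches from about 0.225 to 0.875 m from the base axis. Payload 3.4 kg.
Tool frame: the origin (TCP) lies midway between the tips of the shut fingers; the grasp point (between the pads) lies 19 mm behind it; z points along the fingers, y is the line along which they close (so a half turn about z gives the same grasp; the last joint's range is limited). The gripper opens to 85 mm and grips with 20 to 120 N. Pads are 22 mm wide; open, the fingers measure 114 mm over their backs; the gripper's body (76 mm by 85 mm) begins 54 mm behind the grasp point. The pads swing forward as they close: fully open they stand 13 mm farther back than shut.
Start: joints at [0.994, 0.276, 1.505, -0, 1.361, -0.121], TCP at [0.253, 0.516, 0.231] pointing down, gripper open.
Joint ranges: [-2.89, 2.89], [-0.75, 2.08], [0.22, 2.7], [-1.18, 4.32], [0.11, 2.71], [-2.7, 2.7]. Speed limits (rad/s): [2.57, 2.57, 3.14, 3.14, 3.14, 3.14].

INTERFACE

Orientations are given as a rotation vector (axis times angle).
In Python, from bench import ctrl gives the robot as it stands. The module is installed in compiled form; this text tells all that it offers.
- The arm moves only by the shell command python3 -m crank 'ROWS' [OPENING] [FORCE]. ROWS is JSON, a list of rows, each a list of 6 numbers: the shift along the tool's x, y, z normalised to -1 to 1, where 1 is 10 cm, then the turn, a rotation vector about the tool's x, y, z normalised to -1 to 1, where 1 is pi rad. A call has 1 to 10 rows; each row is the pose to reach, as a shift and turn from the pose commanded when the call began, along the tool's axes at that moment, turning the shorter way round; what a row does not reach only later rows make up. A row lasts 1/12 s, in which the tool goes at most 41.7 mm and 7.16 degrees, less where a joint would pass 70% of its speed; a pose out of reach is approached as far as the arm can. A call with a number of a shift or a turn outside -1 to 1 is refused whole. A call with a gripper value outside its range is refused whole. OPENING is the opening, from -1 (shut) to 1 (fully open), set as the call begins (- or left out, the last holds). The fingers move at their own pace and stop on an object; FORCE is the grip in N (left out, the last holds). Time passes only in rows, so rows that repeat a pose let the fingers close. It gives the time, the measured TCP pose, the force, the opening and the grip force at its end, in the units of the state.
- ctrl.get_obs(): the state, without advancing time (a new reading comes with each control period).
- ctrl.get_image(name): name is "scene" or "top" or "wrist"; returns (picture, depth): 400x640x3 uint8, red, green, blue; 400x640 float32, m along the optical axis (not along the pixel's ray), 0 where there is no reading.
- ctrl.get_calibration(name): a dict with "vertical_fov" (degrees; the focal length in pixels is half the picture's height over the tangent of half this angle, whatever the lens; pixels are square), "cx", "cy" (the principal point, pixels), "world_to_cam" (4x4, takes a point from world to camera coordinates); the wrist camera has in their place "tool_from_camera" (4x4, takes a point from camera to tool coordinates, whose origin is the TCP and whose axes are the flange's). Camera axes: x right, y down, z forward; pixel columns grow to the right and rows downward; lengths in m; the calibration is good to about 2 mm. A picture is of the moment at which its call begins: read the wrist's pose just before it. get_calibration takes no time and is no camera call.
- ctrl.hand_in(): hands the job in; it is judged then, once.
The state is a dict: "time": time; "q": joint angles; "joint_velocities": joint speeds; "tau": joint torques, N m; "tcp_pos": TCP position; "eef_rot": TCP orientation; "force": force on the tool from outside, world axes, zero at the start; "wrist_torque": the same for the moment, N m; "gripper_width": finger opening in m; "finger_force": force on a finger pad.
Only numpy, scipy, OpenCV 4.12 (cv2) and the standard library are available. Lean on these libraries where they do the work, as an engineer would, in place of code of your own. Each camera call takes 0.05 s, during which the arm holds its last target. There are 200 camera calls.

TASK

Turn the blue sample carousel by pushing the finger posts on its rim, gently and without pinching or lifting anything, until the jar with the yellow lid stands squarely at the front, in line with the red arrowhead on the foot. Leave the carousel at rest there with everything on it still upright in its ring; do not push against the jars, beaker or dish themselves, do not fling the disc round, and leave the things beside it where they lie.

Things in the scene. Friction and masses are not known exactly. Their poses are not given: they have to be found in the camera images.
- carousel_base: Fixed black round foot (150 mm across) of a sample carousel. Origin: on the turning axle, at worktop height. z up. Its front is its own -x side (towards the robot, yaw varies up to 0.6 rad): a black tongue 30 mm wide, 8 mm high runs out there to 155 mm from the axle, bearing a red arrowhead that points at the axle.
- pointer (a point): Middle of the red arrowhead on the fixed foot: 143 mm in front (foot's -x) of the axle, 10 mm above the worktop; the arrowhead is about 21 mm long and 25 mm wide.
- carousel (a joint): Angle (rad) through which the blue disc has turned from its pose at the start (0 there, whatever that pose is), growing counter-clockwise seen from above; it can turn more than a full turn either way. Stiff bearing: about 1 N at a post keeps it turning, and it stops at once when no longer pushed.
- disc_center (a point): Centre of the blue disc's top face, on the axle, 36 mm above the worktop. Disc: 196 mm across, 12 mm thick. Four white retaining rings, 59 mm across and 4 mm high, lie on it, centred 58 mm from the axle 90 degrees apart; one item stands loose in each.
- post0 (a point): Middle of the top of one of six equal upright black finger posts on lugs round the rim: 16 mm thick, tops 95 mm above the worktop, centred 115 mm from the axle. The others follow at every 60 degrees round the axle from this one. The blue lugs below reach to 125 mm from the axle; their tops are 36 mm above the worktop.
- jar_yellow: The wanted item: specimen jar with a bright yellow screw lid (the only yellow thing on the carousel), 51 mm across, 59 mm tall, loose in a ring on the disc. Origin: centre of its underside, 36 mm above the worktop while it stands on the disc.
- jar_clear: Clear specimen jar without lid, 46 mm across, 55 mm tall, loose in a ring on the disc. Origin: centre of its underside, 36 mm above the worktop while it stands on the disc.
- beaker_small: Small clear beaker with a spout, 51x57 mm, 62 mm tall, loose in a ring on the disc. Origin: centre of its underside, 36 mm above the worktop while it stands on the disc.
- petri: Small clear petri dish, 41 mm across, 9 mm high, loose in a ring on the disc. Origin: centre of its underside, 36 mm above the worktop while it stands on the disc.
- beaker_big: Bystander: clear beaker, 55x61 mm, 68 mm tall, loose on the worktop beside the carousel. Origin: centre of its underside.
- scissors: Bystander: blue-handled scissors lying on the worktop, 52x150x8 mm, long along their own y. Origin: middle of the underside.
- forceps: Bystander: steel forceps lying on the worktop, 18x117x10 mm, long along their own y. Origin: middle of the underside.

How it is judged:
By the outcome, as a careful person would: the job done as asked, in the order asked, and still so for the second after the job is handed in, with the robot touching nothing.
It also fails if it takes over 48 s, if anything falls off the work surface, if the arm or the gripper's body presses on something with over 40 N, if the wrist force passes 120 N, or if a joint passes its speed limit or range.

## Working session

There is one attempt and no reset: what is moved stays moved. The work goes in short steps, Python scripts to look and compute and a shell command to move; the robot and the scene stay as the last step left them, time stands still between calls to the robot, and variables do not carry over. Pictures are saved under pics/ and viewed, at most 10 in all, crops included, and the job is handed in when it is done.

```bash
mkdir -p pics
cat > h.py <<'E'
import numpy as np, cv2, json
from bench import ctrl
def K(n):
    c=ctrl.get_calibration(n); f=200/np.tan(np.radians(c["vertical_fov"])/2); return f,c["cx"],c["cy"],np.array(c["world_to_cam"])
def ray(n,uv,z):
    f,cx,cy,T=K(n); R,t=T[:3,:3],T[:3,3]; o=-R.T@t
    uv=np.atleast_2d(uv).astype(float); d=np.c_[(uv[:,0]-cx)/f,(uv[:,1]-cy)/f,np.ones(len(uv))]@R
    return o+d*((z-o[2])/d[:,2])[:,None]
def proj(n,P):
    f,cx,cy,T=K(n); p=np.atleast_2d(P)@T[:3,:3].T+T[:3,3]; return p[:,:2]/p[:,2:]*f+[cx,cy]
def blobs(m,a=30):
    n,l,s,c=cv2.connectedComponentsWithStats(m.astype(np.uint8)); return [(s[i,4],c[i].round(1).tolist()) for i in range(1,n) if s[i,4]>=a]
E
python3 - <<'E'
from h import *
for n in("top","scene"):
    im,d=ctrl.get_image(n); cv2.imwrite(f"pics/{n}0.png",im[:,:,::-1]); np.savez(f"pics/{n}0.npz",im=im,d=d)
    h=cv2.cvtColor(im,cv2.COLOR_RGB2HSV); H,S,V=h[...,0],h[...,1],h[...,2]
    f,cx,cy,T=K(n); print(n,f,cx,cy,(-T[:3,:3].T@T[:3,3]).round(3))
    print("yel",blobs((H>20)&(H<35)&(S>120)&(V>100)),"red",blobs(((H<8)|(H>172))&(S>120)&(V>70)),"blue",blobs((H>95)&(H<125)&(S>100)&(V>40),200))
o=ctrl.get_obs();print(o)
E
```

```text
top 425.2785164867097 324.5634754003784 195.42589495387367 [0.46  0.053 1.065]
yel [(np.int32(197), [229.3, 135.8]), (np.int32(212), [191.0, 173.6]), (np.int32(343), [337.0, 203.5])] red [] blue [(np.int32(218), [129.4, 140.8]), (np.int32(231), [397.2, 150.7]), (np.int32(2599), [311.5, 211.6])]
scene 444.1119909405028 321.532643941978 202.1164661421924 [ 0.135 -0.696  0.572]
yel [(np.int32(239), [401.4, 106.6]), (np.int32(135), [278.6, 169.5]), (np.int32(115), [324.6, 172.0]), (np.int32(287), [317.9, 204.0])] red [(np.int32(676), [36.1, 16.7]), (np.int32(49), [261.3, 254.3])] blue [(np.int32(866), [304.3, 226.7]), (np.int32(323), [266.2, 221.9]), (np.int32(254), [414.5, 247.0]), (np.int32(275), [495.4, 303.3])]
{'time': 0.1, 'q': array([ 9.94011934e-01,  2.76540608e-01,  1.50600538e+00, -2.32151966e-05,
        1.36069147e+00, -1.20950597e-01]), 'joint_velocities': array([ 9.12898687e-05,  1.03595504e-04, -4.11327451e-03, -1.08123466e-03,
       -9.81261141e-04, -7.39447668e-04]), 'tau': array([ 3.25074587e-03, -4.17699409e+01, -2.46404761e+01, -2.35746593e-04,
        5.77471656e-03,  3.49540437e-05]), 'tcp_pos': array([0.25285181, 0.51590156, 0.23052161]), 'eef_rot': array([-7.09709170e-01, -3.05982237e+00,  2.43979461e-03]), 'force': array([-0.12517047, -0.37488731, -0.90339797]), 'wrist_torque': array([-0.05795614, -0.04480547, -0.01011083]), 'finger_force': 0.0, 'gripper_width': 0.08523047977761318}
```

View pics/top0.png

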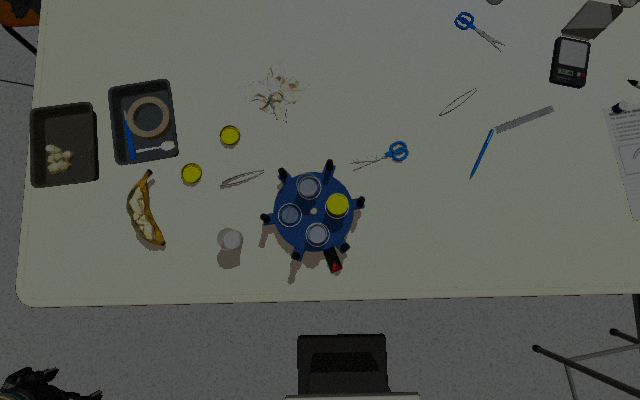

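View pics/scene0.png

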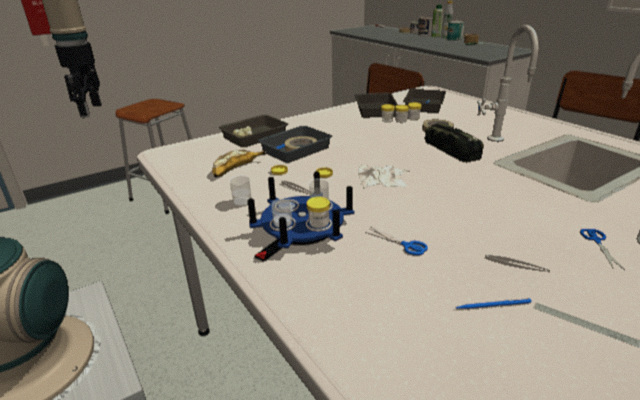

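The top view shows the carousel hub at about (313,211), the yellow lid at (337,205), the red arrow at (334,266) and six posts, e.g. at (361,202) and (346,248). The big beaker is at (230,240), the forceps at (242,179) and the scissors at (385,153). The scene view agrees.

```bash
python3 - <<'E'
from h import *
z=np.load("pics/top0.npz"); im,d=z["im"],z["d"]
h=cv2.cvtColor(im,cv2.COLOR_RGB2HSV); H,S,V=h[...,0].astype(int),h[...,1],h[...,2]
red=((H<10)|(H>170))&(S>100)&(V>50); red[:240]=0; red[:,:300]=0; red[285:]=0
print("red",blobs(red,5)); r=blobs(red,5)[0][1]
yel=(H>20)&(H<35)&(S>120)&(V>100); yel[:,:310]=0
y=blobs(yel)[0][1]
# top tips of posts: dark pixels whose depth-height is ~95mm
f,cx,cy,T=K("top"); v,u=np.mgrid[:400,:640]
P=np.stack([(u-cx)/f*d,(v-cy)/f*d,d],-1); W=(P-T[:3,3])@T[:3,:3]
m=(W[...,2]>.083)&(W[...,2]<.105)&(V<60); m[:150]=0;m[270:]=0;m[:,:255]=0;m[:,375:]=0
pb=blobs(m,8); print(pb)
pp=np.array([ray("top",b[1],.095)[0] for b in pb if b[0]<200]); print(pp.round(3))
A=np.c_[2*pp[:,:2],np.ones(len(pp))]; s=np.linalg.lstsq(A,(pp[:,:2]**2).sum(1),rcond=None)[0]; c=s[:2]; print("fit c",c,"r",np.sqrt(s[2]+c@c))
ye=ray("top",y,.095)[0][:2]; re=ray("top",r,.010)[0][:2]
an=lambda p:np.degrees(np.arctan2(*(p-c)[::-1]))
print("yel",ye,np.hypot(*(ye-c)),an(ye),"red",re,np.hypot(*(re-c)),an(re))
print("posts",[(round(an(p[:2]),1),round(np.hypot(*(p[:2]-c)),4)) for p in pp])
print("hub",ray("top",[313,211],.04))
# bystanders
for uv,zz in(((230,240),.06),((242,179),.005),((264,171),.005),((221,185),.005),((351,163),.005),((408,150),.005)): print(uv,ray("top",uv,zz)[0].round(3))
big=(W[...,2]>.03)&(abs(u-230)<25)&(abs(v-240)<25); print("beaker",W[big].min(0),W[big].max(0))
E
python3 -c "
import cv2;i=cv2.imread('pics/top0.png')[140:290,210:410];cv2.imwrite('pics/crop.png',cv2.resize(i,None,fx=4,fy=4,interpolation=2))"
```

```text
red [(np.int32(48), [335.1, 266.8])]
[(np.int32(40), [329.2, 162.7]), (np.int32(39), [281.0, 170.9]), (np.int32(23), [304.0, 176.2]), (np.int32(39), [361.1, 199.5]), (np.int32(38), [263.2, 216.6]), (np.int32(37), [344.4, 246.2]), (np.int32(39), [294.9, 255.1])]
[[ 0.691  0.041  0.095]
 [ 0.674  0.154  0.095]
 [ 0.66   0.101  0.095]
 [ 0.602 -0.03   0.095]
 [ 0.568  0.196  0.095]
 [ 0.496  0.012  0.095]
 [ 0.479  0.124  0.095]]
fit c [0.57988915 0.08159664] r 0.11014142683933746
yel [0.5942899  0.02567111] 0.05774985756076485 -75.56011261992153 red [0.44991814 0.03207136] 0.1390870876406719 -159.1407253680179
posts [(np.float64(-19.9), np.float64(0.1181)), (np.float64(37.6), np.float64(0.1188)), (np.float64(13.4), np.float64(0.0825)), (np.float64(-78.6), np.float64(0.1139)), (np.float64(96.0), np.float64(0.1147)), (np.float64(-140.0), np.float64(0.1091)), (np.float64(157.3), np.float64(0.1096))]
hub [[0.58487869 0.08280223 0.04      ]]
(230, 240) [0.518 0.279 0.06 ]
(242, 179) [0.675 0.263 0.005]
(264, 171) [0.695 0.207 0.005]
(221, 185) [0.661 0.316 0.005]
(351, 163) [ 0.71  -0.015  0.005]
(408, 150) [ 0.741 -0.163  0.005]
beaker [0.45976482 0.05345517 0.03005294] [0.54862062 0.31175388 1.06498139]
```

View pics/crop.png

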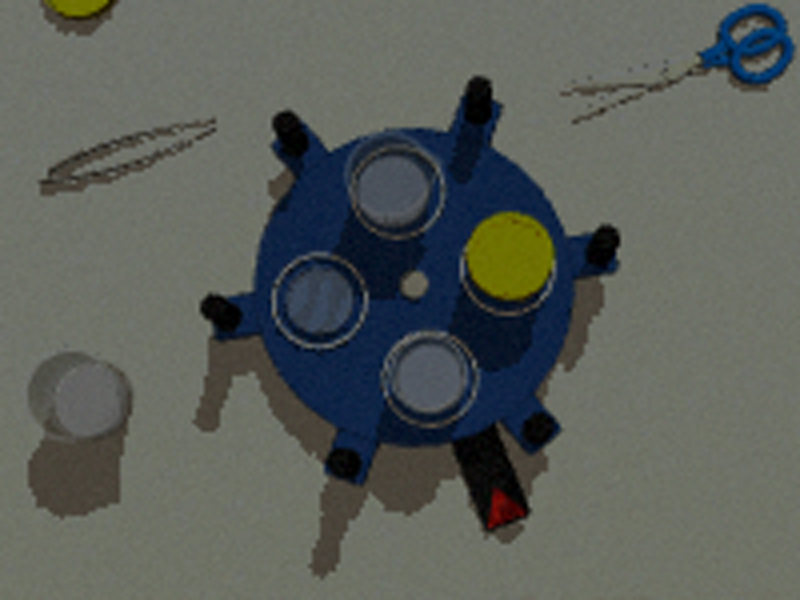

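Taking the mean of the six opposite post pairs gives an axle at (0.585, 0.083). Posts lie at 38.6°+60k, the jar at −80.7° (r 58 mm) and the arrow at −159.3° (r 144 mm), all matching the given sizes. The disc therefore needs about −78.6° (clockwise). I'll push the post at −81.4° from its far side with shut fingers.

```bash
python3 -m crank '[[-0.4,-0.2,0,0,0,0],[-0.7,-0.37,0,0,0,0],[-0.97,-0.51,0,0,0,0],[-0.97,-0.51,0,0,0,0]]' -1 20
python3 -m crank '[[-0.4,-0.2,0,0,0,0],[-0.7,-0.37,0,0,0,0],[-0.97,-0.51,0,0,0,0]]'
python3 -m crank '[[-0.4,-0.2,0,0,0,0],[-0.7,-0.37,0,0,0,0],[-0.97,-0.51,0,0,0,0]]'
python3 -m crank '[[-0.4,-0.2,0,0,0,0],[-0.7,-0.37,0,0,0,0],[-0.97,-0.51,0,0,0,0]]'
python3 -m crank '[[-0.4,-0.2,0,0,0,0],[-0.7,-0.37,0,0,0,0],[-0.97,-0.51,0,0,0,0]]'
python3 -m crank '[[-0.4,-0.2,0,0,0,-0.03],[-0.7,-0.37,0,0,0,-0.07],[-0.97,-0.51,0,0,0,-0.1],[-0.97,-0.51,0,0,0,-0.14],[-0.97,-0.51,0,0,0,-0.17],[-0.97,-0.51,0,0,0,-0.19],[-0.97,-0.51,0,0,0,-0.19]]'
cat >> h.py <<'E'
from scipy.spatial.transform import Rotation as Ro
C=np.array([.585,.083])
def rows(goals,z=None):
    "goals: list of (tool angle deg, radius m, z, world angle deg wanted of tool y)"
    o=ctrl.get_obs(); R0=Ro.from_rotvec(o["eef_rot"]); M=R0.as_matrix(); p=o["tcp_pos"]
    y0=np.degrees(np.arctan2(M[1,1],M[0,1])); dl=p[:2]-C
    print("t",o["time"],"tcp",p.round(4),"ang",np.degrees(np.arctan2(dl[1],dl[0])).round(2),"r",np.hypot(*dl).round(4),"yang",y0.round(1),"F",o["force"].round(1),"tilt",M[:,2].round(3))
    for a,r,z,ya in goals:
        a=np.radians(a); s=M.T@(np.array([*(C+r*np.array([np.cos(a),np.sin(a)])),z])-p)
        t=-((ya-y0+90)%180-90)/180; print((s/.1).round(2).tolist(),round(t,3))
E
python3 -c "
from h import *
rows([(-58,.121,.231,98.6),(-58,.121,.13,98.6),(-58,.121,.068,98.6)])"
```

```text
time: 0.43
tcp_pos: [0.3201, 0.4235, 0.2309]
eef_rot: [0.715, 3.057, -0.006]
force: [0.0, -0.0, -0.8]
gripper_width: 0.0386
finger_force: 0.0
time: 0.68
tcp_pos: [0.3828, 0.3379, 0.231]
eef_rot: [-0.709, -3.06, 0.001]
force: [0.8, 0.3, 0.6]
gripper_width: 0.0006
finger_force: 0.0
time: 0.93
tcp_pos: [0.4479, 0.249, 0.2311]
eef_rot: [-0.711, -3.06, 0.001]
force: [0.9, -0.1, 0.8]
gripper_width: 0.0002
finger_force: 0.0
time: 1.18
tcp_pos: [0.5128, 0.1604, 0.231]
eef_rot: [0.711, 3.06, -0.001]
force: [-0.4, 0.4, 0.2]
gripper_width: -0.0001
finger_force: 0.0
time: 1.43
tcp_pos: [0.5777, 0.0718, 0.2309]
eef_rot: [0.711, 3.06, -0.0]
force: [0.1, 0.8, -0.4]
gripper_width: 0.0001
finger_force: 0.0
time: 2.02
tcp_pos: [0.6411, -0.0145, 0.2305]
eef_rot: [0.222, -3.133, -0.001]
force: [-0.0, 0.6, -0.0]
gripper_width: -0.0001
finger_force: 0.0
t 2.0167 tcp [ 0.6411 -0.0145  0.2305] ang -60.08 r 0.1124 yang 98.1 F [-0.   0.6 -0. ] tilt [-0.001  0.001 -1.   ]
[-0.07, -0.06, -0.01] -0.003
[-0.07, -0.06, 1.0] -0.003
[-0.07, -0.06, 1.62] -0.003
```

```bash
python3 -m crank '[[-0.07,-0.06,0.3,0,0,0],[-0.07,-0.06,0.6,0,0,0],[-0.07,-0.06,0.9,0,0,0],[-0.07,-0.06,0.9,0,0,0]]'
python3 -m crank '[[0,0,0.2,0,0,0],[0,0,0.45,0,0,0],[0,0,0.7,0,0,0],[0,0,0.7,0,0,0],[0,0,0.7,0,0,0]]'
python3 - <<'E'
from h import *
im,d=ctrl.get_image("scene"); cv2.imwrite("pics/s1.png",cv2.resize(im[120:300,200:440,::-1],None,fx=3,fy=3))
rows([(a,.121,.068,a+171) for a in np.linspace(-60,-90,10)])
E
```

```text
time: 2.35
tcp_pos: [0.6443, -0.0184, 0.1347]
eef_rot: [0.219, -3.121, -0.005]
force: [-0.2, 0.1, -1.8]
gripper_width: 0.0
finger_force: 0.0
time: 2.77
tcp_pos: [0.6485, -0.0192, 0.0714]
eef_rot: [0.221, -3.132, -0.001]
force: [0.0, -0.4, 0.4]
gripper_width: 0.0003
finger_force: 0.0
t 2.8167 tcp [ 0.6498 -0.0194  0.0728] ang -57.69 r 0.1212 yang 98.1 F [-0.1  0.2  0.2] tilt [ 0.002 -0.    -1.   ]
[0.05, -0.02, 0.05] -0.072
[0.11, -0.04, 0.05] -0.053
[0.18, -0.06, 0.05] -0.035
[0.25, -0.08, 0.05] -0.016
[0.32, -0.09, 0.05] 0.002
[0.39, -0.1, 0.05] 0.021
[0.46, -0.1, 0.05] 0.039
[0.53, -0.1, 0.05] 0.058
[0.6, -0.1, 0.05] 0.076
[0.67, -0.09, 0.05] 0.095
```

View pics/s1.png

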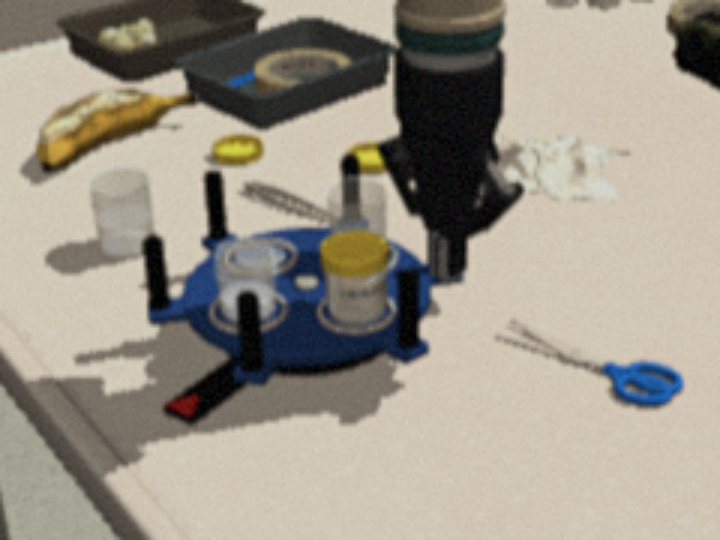

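The fingers hang in the gap between the posts at −21° and −81°, pixel (450,270), clear of the jars. The knuckles are above the jar tops. I'll start with a slow push.

```bash
python3 -m crank '[[0.05,-0.02,0.05,0,0,-0.02],[0.11,-0.04,0.05,0,0,-0.03],[0.16,-0.05,0.05,0,0,-0.03],[0.2,-0.065,0.05,0,0,-0.02],[0.25,-0.08,0.05,0,0,-0.01],[0.29,-0.085,0.05,0,0,0],[0.33,-0.09,0.05,0,0,0.005],[0.37,-0.095,0.05,0,0,0.015],[0.41,-0.1,0.05,0,0,0.025],[0.45,-0.1,0.05,0,0,0.035]]'
python3 - <<'E'
from h import *
rows([(a,.121,.068,a+171) for a in np.arange(-82,-101,-2)])
E
```

```text
time: 3.65
tcp_pos: [0.6071, -0.036, 0.0683]
eef_rot: [-0.045, 3.137, -0.001]
force: [1.0, 0.1, -0.2]
gripper_width: -0.0
finger_force: 0.6
t 3.65 tcp [ 0.6071 -0.036   0.0683] ang -79.46 r 0.121 yang 91.6 F [ 1.   0.1 -0.2] tilt [ 0.004 -0.    -1.   ]
[0.05, -0.01, 0.0] 0.015
[0.1, -0.01, 0.0] 0.026
[0.14, -0.01, 0.0] 0.037
[0.18, -0.01, 0.0] 0.048
[0.22, -0.01, 0.0] 0.059
[0.26, -0.01, 0.0] 0.07
[0.31, -0.01, 0.0] 0.081
[0.35, -0.0, 0.0] 0.092
[0.39, 0.0, 0.0] 0.104
[0.43, 0.01, 0.0] 0.115
```

```bash
python3 -m crank '[[0.04,-0.01,0,0,0,0.013],[0.08,-0.01,0,0,0,0.024],[0.13,-0.015,0,0,0,0.036],[0.17,-0.015,0,0,0,0.047],[0.21,-0.015,0,0,0,0.058],[0.25,-0.015,0,0,0,0.07],[0.3,-0.01,0,0,0,0.081],[0.34,-0.005,0,0,0,0.092],[0.38,0,0,0,0,0.103],[0.42,0.005,0,0,0,0.114]]'
python3 - <<'E'
from h import *
rows([(a,.121,.068,a+171) for a in np.arange(-102,-121,-2)])
E
```

```text
time: 4.48
tcp_pos: [0.5652, -0.0367, 0.0681]
eef_rot: [0.515, 3.095, 0.001]
force: [1.9, 1.0, 0.4]
gripper_width: -0.0002
finger_force: 0.6
t 4.4833 tcp [ 0.5652 -0.0367  0.0681] ang -99.41 r 0.1213 yang 71.1 F [1.9 1.  0.4] tilt [ 0.004 -0.    -1.   ]
[0.05, -0.0, 0.0] 0.012
[0.1, -0.01, 0.0] 0.023
[0.14, -0.01, 0.0] 0.034
[0.18, -0.01, 0.0] 0.045
[0.22, -0.01, 0.0] 0.056
[0.27, -0.01, -0.0] 0.067
[0.31, -0.01, -0.0] 0.078
[0.35, -0.0, -0.0] 0.09
[0.39, 0.0, -0.0] 0.101
[0.43, 0.01, -0.0] 0.112
```

```bash
python3 -m crank '[[0.04,-0.005,0,0,0,0.012],[0.08,-0.01,0,0,0,0.023],[0.13,-0.015,0,0,0,0.034],[0.17,-0.015,0,0,0,0.045],[0.21,-0.015,0,0,0,0.056],[0.25,-0.015,0,0,0,0.067],[0.3,-0.01,0,0,0,0.078],[0.34,-0.005,0,0,0,0.09],[0.38,0,0,0,0,0.101],[0.42,0.005,0,0,0,0.112]]'
python3 -m crank '[[0.04,-0.005,0,0,0,0.012],[0.08,-0.01,0,0,0,0.023],[0.13,-0.015,0,0,0,0.034],[0.17,-0.015,0,0,0,0.045],[0.21,-0.015,0,0,0,0.056],[0.25,-0.015,0,0,0,0.067],[0.3,-0.01,0,0,0,0.078],[0.34,-0.005,0,0,0,0.09],[0.38,0,0,0,0,0.101],[0.38,0,0,0,0,0.101]]'
cat >> h.py <<'E'
def look(tag):
    an=lambda p:np.degrees(np.arctan2(p[1]-C[1],p[0]-C[0])).round(2)
    for n in("top","scene"):
        im,d=ctrl.get_image(n); cv2.imwrite(f"pics/{n}{tag}.png",im[:,:,::-1]); h=cv2.cvtColor(im,cv2.COLOR_RGB2HSV); H,S,V=h[...,0].astype(int),h[...,1],h[...,2]
        ym=(H>20)&(H<35)&(S>120)&(V>90); v,u=np.mgrid[:400,:640]; q=proj(n,[*C,.095])[0]
        ym&=(np.hypot(u-q[0],v-q[1])<60); print(n,[(a,ray(n,c,.095)[0].round(4),an(ray(n,c,.095)[0]),np.hypot(*(ray(n,c,.095)[0][:2]-C)).round(4)) for a,c in blobs(ym)])
        rm=((H<10)|(H>170))&(S>100)&(V>50)&(np.hypot(u-q[0],v-q[1])<90); print(" red",[(a,an(ray(n,c,.01)[0])) for a,c in blobs(rm,8)])
E
python3 - <<'E'
from h import *
look(2)
rows([(a,.121,.068,a+171) for a in np.arange(-140,-153,-1)])
E
```

```text
time: 5.32
tcp_pos: [0.5257, -0.0228, 0.0681]
eef_rot: [1.048, 2.957, 0.002]
force: [1.3, 0.5, -0.9]
gripper_width: -0.0002
finger_force: 0.5
time: 6.15
tcp_pos: [0.4949, 0.0015, 0.0677]
eef_rot: [1.501, 2.757, 0.002]
force: [0.7, 0.9, 0.7]
gripper_width: -0.0002
finger_force: 0.0
top []
 red [(np.int32(36), np.float64(-158.86))]
scene [(np.int32(108), array([0.6897, 0.1407, 0.095 ]), np.float64(28.84), np.float64(0.1196)), (np.int32(98), array([0.5384, 0.0269, 0.095 ]), np.float64(-129.71), np.float64(0.0729))]
 red [(np.int32(52), np.float64(-158.55))]
t 6.25 tcp [0.495  0.0012 0.0673] ang -137.73 r 0.1216 yang 33.0 F [-0.4  0.4  0.4] tilt [ 0.002 -0.    -1.   ]
[0.05, -0.0, -0.01] 0.011
[0.07, -0.0, -0.01] 0.017
[0.09, -0.01, -0.01] 0.022
[0.11, -0.01, -0.01] 0.028
[0.13, -0.01, -0.01] 0.033
[0.15, -0.01, -0.01] 0.039
[0.17, -0.01, -0.01] 0.044
[0.2, -0.01, -0.01] 0.05
[0.22, -0.01, -0.01] 0.055
[0.24, -0.01, -0.01] 0.061
[0.26, -0.01, -0.01] 0.067
[0.28, -0.01, -0.01] 0.072
[0.3, -0.01, -0.01] 0.078
```

```bash
python3 -m crank '[[0.03,0,0,0,0,0.007],[0.06,-0.005,0,0,0,0.015],[0.09,-0.005,0,0,0,0.022],[0.12,-0.01,0,0,0,0.03],[0.15,-0.01,0,0,0,0.037],[0.18,-0.01,0,0,0,0.045],[0.2,-0.01,0,0,0,0.05],[0.2,-0.01,0,0,0,0.05]]'
python3 -m crank '[[-0.15,0,0,0,0,0],[-0.15,0,-0.3,0,0,0],[-0.15,0,-0.7,0,0,0],[-0.15,0,-1,0,0,0],[-0.15,0,-1,0,0,0]]'
python3 -m crank '[[-0.2,-0.3,0,0,0,0],[-0.4,-0.7,0,0,0,0],[-0.6,-1,0,0,0,0],[-0.6,-1,0,0,0,0],[-0.6,-1,0,0,0,0]]'
python3 - <<'E'
from h import *
look(3); rows([])
i=cv2.imread('pics/top3.png')[140:290,210:410];cv2.imwrite('pics/crop3.png',cv2.resize(i,None,fx=4,fy=4,interpolation=2))
E
```

```text
time: 6.92
tcp_pos: [0.4831, 0.0175, 0.0667]
eef_rot: [1.712, 2.633, 0.001]
force: [-0.4, -1.1, 0.3]
gripper_width: 0.0001
finger_force: 0.1
time: 7.33
tcp_pos: [0.4932, 0.0031, 0.1724]
eef_rot: [1.706, 2.625, 0.009]
force: [1.0, 0.1, 1.3]
gripper_width: -0.0
finger_force: 0.0
time: 7.75
tcp_pos: [0.4208, -0.0929, 0.1661]
eef_rot: [-1.718, -2.63, -0.0]
force: [0.2, 0.1, 0.4]
gripper_width: -0.0002
finger_force: 0.0
top [(np.int32(372), array([0.5325, 0.0599, 0.095 ]), np.float64(-156.29), np.float64(0.0574))]
 red [(np.int32(49), np.float64(-159.15))]
scene [(np.int32(118), array([0.6867, 0.1415, 0.095 ]), np.float64(29.92), np.float64(0.1173)), (np.int32(268), array([0.5262, 0.0465, 0.095 ]), np.float64(-148.2), np.float64(0.0692))]
 red [(np.int32(61), np.float64(-158.38))]
t 7.85 tcp [ 0.4221 -0.0914  0.1662] ang -133.04 r 0.2386 yang 23.9 F [ 0.2 -0.4 -1.1] tilt [ 0.001  0.001 -1.   ]
```

View pics/crop3.png

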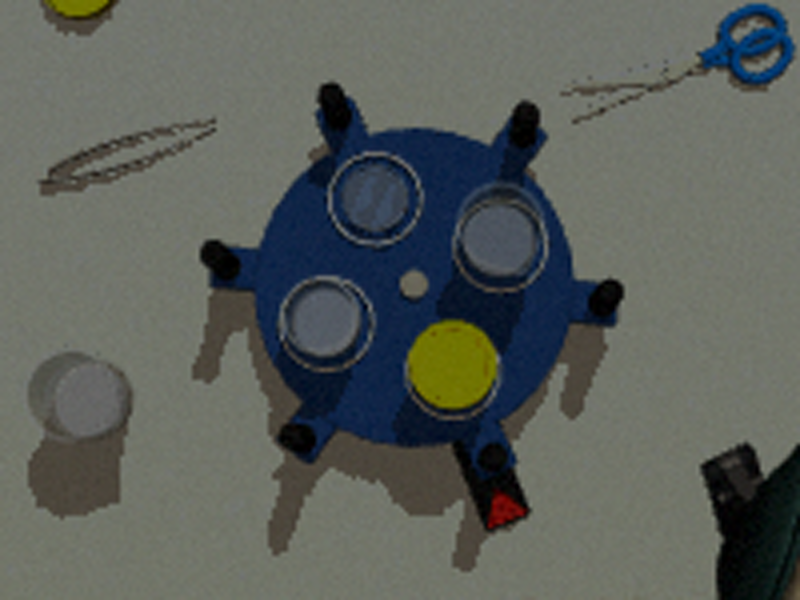

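The yellow lid is now at crop (453,365) and the arrow at (505,510). Everything is upright, and about 3° remains. I'll refine the axle centre, then work out the last push.

```bash
cat >> h.py <<'E'
def posts(tag):
    im,d=ctrl.get_image("top"); f,cx,cy,T=K("top"); v,u=np.mgrid[:400,:640]
    V=im.max(2); W=(np.stack([(u-cx)/f*d,(v-cy)/f*d,d],-1)-T[:3,3])@T[:3,:3]
    r=np.hypot(W[...,0]-C[0],W[...,1]-C[1]); 
    for lo in(.083,.090):
        m=(W[...,2]>lo)&(W[...,2]<.105)&(r>.1)&(r<.132)&(V<70)
        p=np.array([ray("top",c,.095)[0][:2] for a,c in blobs(m,8)]); c=p.mean(0); q=p-c
        print(lo,len(p),"c",c.round(4),"r",np.hypot(*q.T).round(3),"ang",np.degrees(np.arctan2(q[:,1],q[:,0])).round(1))
    h=cv2.cvtColor(im,cv2.COLOR_RGB2HSV); m=(V>120)&(h[...,1]<90)&(r<.015); print("hub",[(a,ray("top",c,.04)[0].round(4)) for a,c in blobs(m,5)])
    bl=((h[...,0]>95)&(h[...,0]<130)&(h[...,1]>90)&(r<.13)).astype(np.uint8)
    b=cv2.morphologyEx(cv2.morphologyEx(bl,cv2.MORPH_CLOSE,np.ones((25,25))),cv2.MORPH_OPEN,cv2.getStructuringElement(2,(45,45)))
    k=max(cv2.findContours(b,0,1)[0],key=cv2.contourArea)[:,0]; w=ray("top",k,.036)[:,:2]
    s=np.linalg.lstsq(np.c_[2*w,np.ones(len(w))],(w**2).sum(1),rcond=None)[0]; print("disc",s[:2].round(4),np.sqrt(s[2]+s[:2]@s[:2]).round(4))
E
python3 - <<'E'
from h import *
posts(3)
E
```

```text
0.083 6 c [0.5851 0.0825] r [0.114 0.114 0.114 0.114 0.114 0.114] ang [  23.   -37.    83.1  -97.   143.1 -156.9]
0.09 6 c [0.5856 0.0826] r [0.114 0.115 0.114 0.114 0.115 0.114] ang [  23.   -36.7   83.2  -96.8  143.3 -156.9]
hub []
disc [0.5859 0.0826] 0.0978
```

```bash
sed -i 's/^C=.*/C=np.array([.5857,.0826])/' h.py; python3 -m crank '[[0.2,0.3,0,0,0,0],[0.4,0.7,0,0,0,0],[0.6,1,0,0,0,0],[0.6,1,0,0,0,0],[0.6,1,0,0,0,0]]'
python3 -m crank '[[0,0,0.3,0,0,0],[0,0,0.6,0,0,0],[0,0,0.9,0,0,0],[0,0,1,0,0,0],[0,0,1,0,0,0],[0,0,1,0,0,0]]'
python3 - <<'E'
from h import *
rows([(a,.121,.067,a+171) for a in (-145,-147,-148,-149,-149.5,-150.1)])
E
```

```text
time: 8.32
tcp_pos: [0.49, 0.0067, 0.1658]
eef_rot: [-1.704, -2.638, -0.0]
force: [0.3, -0.4, -0.7]
gripper_width: -0.0
finger_force: 0.0
time: 8.82
tcp_pos: [0.4882, 0.0036, 0.0659]
eef_rot: [-1.712, -2.633, 0.001]
force: [0.7, -0.2, -0.1]
gripper_width: -0.0002
finger_force: 0.0
t 8.8167 tcp [0.4882 0.0036 0.0659] ang -140.99 r 0.1255 yang 23.9 F [ 0.7 -0.2 -0.1] tilt [-0.002  0.    -1.   ]
[0.09, 0.02, -0.01] -0.011
[0.14, 0.02, -0.01] -0.0
[0.16, 0.01, -0.01] 0.005
[0.18, 0.01, -0.01] 0.011
[0.19, 0.01, -0.01] 0.014
[0.2, 0.01, -0.01] 0.017
```

```bash
python3 -m crank '[[0.04,0.01,-0.01,0,0,0],[0.08,0.02,-0.01,0,0,0],[0.12,0.02,-0.01,0,0,0],[0.14,0.02,-0.01,0,0,0],[0.16,0.015,-0.01,0,0,0.005],[0.18,0.01,-0.01,0,0,0.01],[0.19,0.01,-0.01,0,0,0.015],[0.2,0.01,-0.01,0,0,0.017],[0.2,0.01,-0.01,0,0,0.017]]'
python3 -c "
from h import *
rows([])"
python3 -m crank '[[-0.08,0,0,0,0,0],[-0.17,0,0,0,0,0],[-0.17,0,-0.3,0,0,0],[-0.17,0,-0.7,0,0,0],[-0.17,0,-1,0,0,0],[-0.17,0,-1,0,0,0]]'
python3 -m crank '[[-0.2,-0.3,0,0,0,0],[-0.4,-0.7,0,0,0,0],[-0.6,-1,0,0,0,0],[-0.6,-1,0,0,0,0],[-0.6,-1,0,0,0,0]]'
python3 - <<'E'
from h import *
look(4); posts(4)
i=cv2.imread('pics/top4.png')[140:290,210:410];cv2.imwrite('pics/crop4.png',cv2.resize(i,None,fx=4,fy=4,interpolation=2))
E
```

```text
time: 9.57
tcp_pos: [0.4816, 0.0225, 0.0674]
eef_rot: [1.783, 2.587, 0.0]
force: [1.8, -0.9, -0.0]
gripper_width: 0.0002
finger_force: 0.2
t 9.5667 tcp [0.4816 0.0225 0.0674] ang -150.02 r 0.1202 yang 20.8 F [ 1.8 -0.9 -0. ] tilt [ 0.  0. -1.]
time: 10.07
tcp_pos: [0.4922, 0.0052, 0.1731]
eef_rot: [1.777, 2.577, 0.009]
force: [1.0, -0.7, -0.4]
gripper_width: -0.0001
finger_force: 0.0
time: 10.48
tcp_pos: [0.4146, -0.0869, 0.167]
eef_rot: [-1.789, -2.582, -0.0]
force: [0.8, 0.7, 0.1]
gripper_width: 0.0001
finger_force: 0.0
top [(np.int32(369), array([0.5318, 0.0625, 0.095 ]), np.float64(-159.49), np.float64(0.0575))]
 red [(np.int32(49), np.float64(-159.39))]
scene [(np.int32(123), array([0.686 , 0.1406, 0.095 ]), np.float64(30.01), np.float64(0.1159)), (np.int32(292), array([0.5234, 0.0491, 0.095 ]), np.float64(-151.73), np.float64(0.0707))]
 red [(np.int32(65), np.float64(-158.81))]
0.083 6 c [0.5851 0.0826] r [0.114 0.114 0.114 0.114 0.114 0.114] ang [  20.6  -39.5   80.6  -99.3  140.5 -159.3]
0.09 6 c [0.5854 0.0828] r [0.114 0.114 0.115 0.115 0.114 0.114] ang [  20.5  -39.5   80.8  -99.4  140.4 -159.4]
hub []
disc [0.5858 0.0826] 0.098
```

View pics/crop4.png

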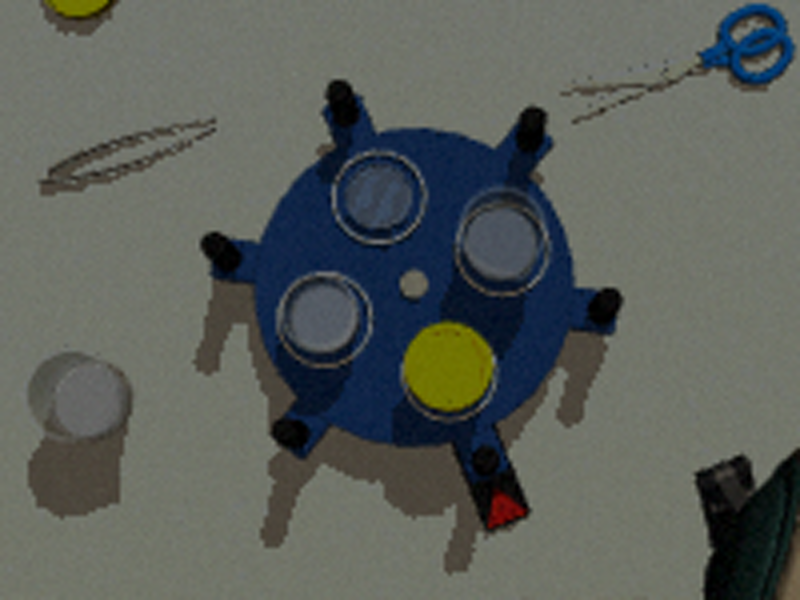

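The lid (−159.5°), its post (−159.4°) and the arrow (−159.4°) are in line. All items are upright, the things beside the carousel haven't moved, and the arm is clear.

```bash
python3 -c "
from bench import ctrl
print(ctrl.hand_in())"
```

```text
the job is handed in; nothing more can be done
None
```

The carousel is turned about 78° clockwise, with the yellow-lidded jar in line with the red arrowhead to within about 0.1° by the top camera, everything on it upright, and the job is handed in; no verdict was returned.

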